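Open a mini centrifuge and unscrew its rotor nut

TASK

Get the mini centrifuge ready for its rotor to be taken out: swing the clear hood up past the point where its spring takes over, so that it stays wide open by itself, then unscrew the round black hand nut on the rotor (anticlockwise, one and a half turns, regripping as needed) right up to its upper stop. Do not shove about the things around it, and let go of everything at the end.

Things in the scene. Friction and masses are not known exactly. Their poses are not given: they have to be found in the camera images.
- centrifuge: White bench-top mini centrifuge, fixed to the table, 225 mm deep, 200 mm wide, its flat grey deck 100 mm above the table. Origin: on the table, straight below the rotor and hand nut axis. Its own x axis points from its front (with the display and the hood's handle) to its rear (hinge), z up. On the deck sits a low conical aluminium rotor, 164 mm across, its top 128 mm above the table; it does not turn (spindle locked).
- hood (a joint): Opening angle of the hood, rad: 0 shut, 1.9 wide open (its stop, leaning back behind vertical). Clear plastic box hood, 200 mm long, 190 mm wide, 85 mm high, 0.45 kg, resting on the deck over the rotor and nut. It falls shut when let go below about 0.7 rad; past its over-centre point (0.7 to 0.9 rad) its spring carries it by itself to 1.9, where it stays. Lifting it at the handle bar takes about 1 N. Opening raises the front edge and swings it back.
- hood_hinge (a point): Middle of the hood's hinge line, 105 mm behind the nut axis and 100 mm above the table; the line runs along the centrifuge's y axis. Fixed.
- hood_bar (a point): Middle of the hood's handle: a round horizontal steel bar, 10 mm thick, 110 mm long along the centrifuge's y axis, held by a 10 mm rod at each end 45 mm in front of the hood's front wall (free gap behind the bar 40 mm). With the hood shut it is 150 mm above the table, 245 mm in front of and 50 mm above the hinge line; it moves with the hood.
- rotor_nut (a joint): Turn of the hand nut, rad: 0 fully tightened, 9.4 unscrewed to its upper stop (one and a half turns); grows anticlockwise seen from above. It starts between 0 and 1.2. It turns stiffly (about 0.12 N m) and stays where it is left. It rises 10 mm per turn and never comes off.
- nut_center (a point): Centre of the hand nut, on its vertical axis, half-way up it: a knurled round black knob with an aluminium disc on top, 52 mm in diameter, 36 mm high. The centre is 154 mm above the table when fully tightened and 169 mm when unscrewed. It lies under the hood until that is open. The rotor's top is 8 mm below the nut's underside when tightened.
- dish_stack: Bystander: stack of three clear culture dishes, 92 mm across, 51 mm high, loose, close to the centrifuge's left side. Origin: centre of its underside.
- tube_rack: Bystander: white rack with grey capped tubes, 100 x 70 x 57 mm, loose, close to the centrifuge's right side. Origin: centre of its underside.
- steel_tray: Bystander: open stainless tray, 170 x 90 x 45 mm, loose. Origin: centre of its underside.
- reagent_bottle: Bystander: amber bottle, 64 mm across, 140 mm high, loose. Origin: centre of its underside.
- media_jar: Bystander: clear jar with white lid, 72 mm across, 90 mm high, loose. Origin: centre of its underside.
- pipettor: Bystander: grey hand pipettor lying down, 235 mm long, loose. Origin: under its middle.

How it is judged (in metres and radians):
On the way, in this order (a step that is already met when the one before it is completed fails the run):
1. the hood is thrown wide open (value of joint hood above 1.7 rad), for 0.2 s.
2. the hand nut is unscrewed to its upper stop (within 0.6 rad) (value of joint rotor_nut above 8.8 rad), for 0.2 s.
At the end, for the whole second after the job is handed in: The hood stays open at more than 1.7 rad and the hand nut stands unscrewed to more than 8.8 of its 9.4 rad, both at rest and let go (value of joint hood above 1.7 rad and value of joint rotor_nut above 8.8 rad and velocity of joint each of hood, rotor_nut below 0.1 rad/s); the robot touches nothing.
It fails at once if a bystander (dishes, rack, tray, bottle, jar or pipettor) is shoved more than 40 mm or tipped over (distance of any of dish_stack, tube_rack, steel_tray, reagent_bottle, media_jar, pipettor from where it was at the start of the episode above 0.04 m or angle between any of reagent_bottle, media_jar, dish_stack, tube_rack, steel_tray's own z axis and vertical above 0.7 rad).
It also fails if it takes over 70 s, if anything falls off the work surface, if the arm or the gripper's body presses on something with over 40 N, if the wrist force passes 120 N, or if a joint passes its speed limit or range.

ROBOT

A 6-joint arm with a two-finger parallel gripper is mounted at the origin on the work surface. World frame = base frame: x ahead of the robot, y to its left, z up, the work surface at z = 0. Lengths are in m, angles in degrees, forces in N, time in s.
With the tool pointing down it reaches from about 0.3 to 0.75 m from the base axis. Payload 8.5 kg.
Tool frame: the origin (TCP) lies at the very end of the fingers, on their centre line; the grasp point (between the pads) lies 19 mm behind it; z points along the fingers, y is the line along which they close (so a half turn about z gives the same grasp; the last joint's range is limited). The gripper opens to 85 mm and grips with 20 to 120 N. Pads are 22 mm wide; open, the fingers measure 114 mm over their backs; the gripper's body (76 mm by 85 mm) begins 54 mm behind the grasp point. The pads swing forward as they close: fully open they stand 13 mm farther back than shut.
Start: joints at [-76.106, 21.807, 74.336, -0, 83.858, -12.336], TCP at [0.243, -0.493, 0.231] pointing down, gripper open.
Joint ranges: [-178.18, 178.18], [-50.72, 133.34], [12.68, 142.11], [-81.47, 261.47], [9.98, 163.14], [-165.26, 165.26]. Speed limits (degrees/s): [136.94, 136.94, 180, 180, 180, 180].

INTERFACE

Orientations are given as a 3x3 rotation matrix whose columns are the frame's x, y, z axes.
In Python, from rig import env gives the robot as it stands.
- The arm moves only by the tool move_arm, never from a script. Its argument "plan" is a list of rows, each a list of 7 numbers: the turn, a rotation vector about the tool's x, y, z in degrees, then the shift along the tool's x, y, z in cm, then the gripper command: -1 is shut, 1 is fully open, values between are in proportion. In form: [[ax, ay, az, tx, ty, tz, jaw], ...]. A call has 1 to 5 rows; each row is the pose to reach, as a shift and turn from the pose commanded when the call began, along the tool's axes at that moment; what a row does not reach only later rows make up. A row lasts 1/10 s, in which the tool goes at most 50 mm and 8.59 degrees, less where a joint would pass 70% of its speed; a pose out of reach is approached as far as the arm can. A call with a gripper value outside its range is refused whole. The fingers move at their own pace and stop on an object; "squeeze" is the grip in N (left out, the last holds). Time passes only in rows, so rows that repeat a pose let the fingers close. It gives the time, the measured TCP pose, the force, the opening and the grip force at its end, in the units of the state.
- env.observe(): the state, without advancing time (a new reading comes with each control period).
- env.get_image(name): name is "scene" or "top" or "wrist"; returns a dict with "color" (420x560x3 uint8, red, green, blue), "fov_y" (degrees; the focal length in pixels is half the picture's height over the tangent of half this angle, whatever the lens; pixels are square), "cx", "cy" (the principal point, pixels), "R" (3x3) and "t" (3): a world point X has camera coordinates R X + t. Camera axes: x right, y down, z forward; pixel columns grow to the right and rows downward; lengths in m; the calibration is good to about 2 mm. A picture is of the moment at which its call begins. There is no depth.
- env.close_job(): hands the job in; it is judged then, once.
Trained networks look in a picture, given as the dict that the camera call returned (one of the last four; its "shot" number tells which), for a name from the list of things; names that differ only in an ending like _2 or _b are one class to them, and where a whole thing is asked for, a point or a joint stands for the part that bears it (a point fixed in the world has none). Each returns a list of dicts, best first, with "conf" (0 to 1); they miss things now and then, are a little off and sometimes report something else, mostly with a low value. They report only what shows in the picture. A call takes as long as a camera call.
- env.outline_of(target, picture): "mask" (420x560 bool, what is visible of it) and "bbox" ([centre column, centre row, width, height] in pixels, round what is visible of it).
- env.tip_of(target, picture): "pixel" ([column, row] in pixels: a listed point, or the origin of a listed thing).
The state is a dict: "time_s": time; "q": joint angles; "qvel": joint speeds; "joint_efforts": joint torques, N m; "position": TCP position; "tool_rot": TCP orientation; "ft_force": force on the tool from outside, world axes, zero at the start; "wrist_torque": the same for the moment, N m; "grip_width": finger opening in m; "gripper_force": force on a finger pad.
Only numpy, scipy, OpenCV 4.12 (cv2) and the standard library are available. Lean on these libraries where they do the work, as an engineer would, in place of code of your own. Each camera call takes 0.05 s, during which the arm holds its last target. There are 200 camera calls.

## Working session

There is one attempt and no reset: what is moved stays moved. The work goes in short steps, Python scripts to look and compute and a tool call to move; the robot and the scene stay as the last step left them, time stands still between calls to the robot, and variables do not carry over. Pictures are saved under pics/ and viewed, at most 10 in all, crops included, and the job is handed in when it is done.

Besides the shell and the picture viewer there is one more tool, called after "Call:" as name([rows], argument=value, ...), one row to a line, values as JSON. move_arm: Moves the arm, as the interface text tells. Its arguments: {"type":"object","properties":{"plan":{"type":"array"},"squeeze":{"type":"number"}},"required":["plan"]}

```bash
mkdir -p pics; cat > h.py <<'E'
import numpy as np, cv2
from rig import env
def K(p): f=p["color"].shape[0]/2/np.tan(np.radians(p["fov_y"])/2); return f
def ray(p,px):
    f=K(p); R=np.array(p["R"]); t=np.array(p["t"])
    d=R.T@np.array([(px[0]-p["cx"])/f,(px[1]-p["cy"])/f,1]); return -R.T@t,d
def at_z(p,px,z):
    o,d=ray(p,px); return o+d*(z-o[2])/d[2]
def proj(p,X):
    c=np.array(p["R"])@X+np.array(p["t"]); return K(p)*c[:2]/c[2]+[p["cx"],p["cy"]]
def save(p,n): cv2.imwrite("pics/"+n,cv2.cvtColor(p["color"],cv2.COLOR_RGB2BGR))
E
python3 - <<'E'
from h import *
np.set_printoptions(precision=4,suppress=True)
Z=dict(centrifuge=0,hood_hinge=.1,hood_bar=.15,nut_center=.156,dish_stack=0,tube_rack=0,steel_tray=0,reagent_bottle=0,media_jar=0,pipettor=0)
im=[]
for n in("top","scene"):
    p=env.get_image(n); save(p,n+"1.png"); im.append(p["color"])
    for k,z in Z.items():
        for r in env.tip_of(k,p)[:2]: print(n,k,np.round(r["conf"],2),np.round(r["pixel"]),at_z(p,r["pixel"],z))
E
```

```text
top hood_bar 0.74 [305. 252.] [ 0.4291 -0.0346  0.15  ]
top hood_bar 0.44 [350. 206.] [ 0.5509 -0.1894  0.15  ]
top dish_stack 0.28 [416. 172.] [ 0.6735 -0.4647  0.    ]
top tube_rack 0.84 [352. 207.] [ 0.5765 -0.2246  0.    ]
top steel_tray 0.93 [160. 263.] [0.4624 0.4372 0.    ]
top steel_tray 0.39 [244. 228.] [0.5483 0.1485 0.    ]
top reagent_bottle 0.59 [429. 230.] [ 0.4684 -0.4689  0.    ]
top media_jar 0.57 [414. 172.] [ 0.6737 -0.4566  0.    ]
top pipettor 0.7 [134. 221.] [0.6148 0.5214 0.    ]
scene centrifuge 0.93 [264. 242.] [ 0.5647 -0.0381  0.    ]
scene hood_hinge 0.87 [236. 231.] [ 0.6732 -0.0458  0.1   ]
scene dish_stack 0.78 [326. 260.] [0.5408 0.142  0.    ]
scene tube_rack 0.82 [210. 224.] [ 0.5806 -0.2197  0.    ]
scene steel_tray 0.57 [452. 289.] [0.4729 0.449  0.    ]
scene reagent_bottle 0.61 [173. 184.] [ 0.4627 -0.4857  0.    ]
scene media_jar 0.73 [325. 255.] [0.5245 0.131  0.    ]
scene media_jar 0.57 [131. 213.] [ 0.6627 -0.4619  0.    ]
scene pipettor 0.78 [472. 338.] [0.6031 0.52   0.    ]
scene pipettor 0.61 [212. 223.] [ 0.5721 -0.2201  0.    ]
```

View pics/top1.png

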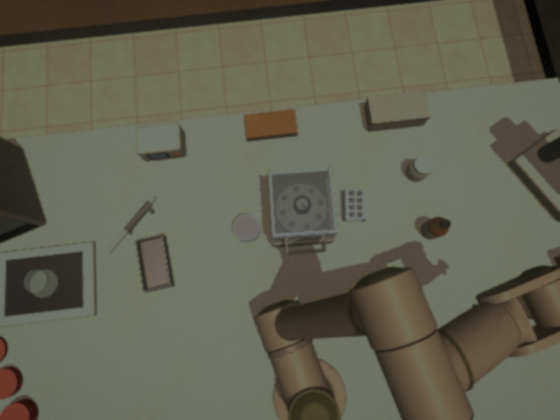

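View pics/scene1.png

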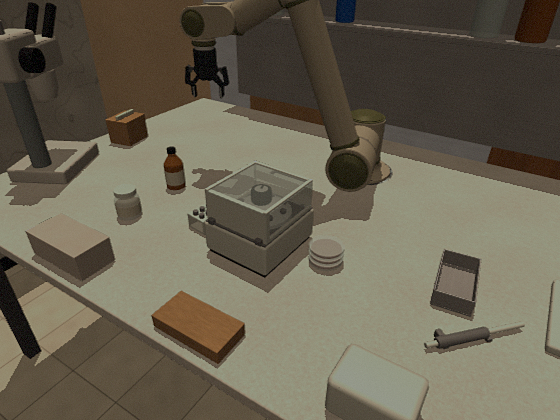

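The top view shows the centrifuge at about (302,204) with the bar near (305,247), towards the robot. The dishes are at (246,228) and the rack at (355,205). In the scene view the hood is shut and the hinge is on the side away from the robot. I'll zoom in to refine the pose.

```bash
python3 - <<'E'
from h import *
im=cv2.imread("pics/top1.png")[155:270,225:385]
cv2.imwrite("pics/c.png",cv2.convertScaleAbs(cv2.resize(im,None,fx=5,fy=5,interpolation=cv2.INTER_CUBIC),alpha=1.6))
p=env.get_image("top")
for yaw in (-3,0,3):
  c,s=np.cos(np.radians(yaw)),np.sin(np.radians(yaw))
  B=np.array([.429,-.035,.15])
  print(yaw,[np.round((proj(p,B+np.array([c*a-s*b,s*a+c*b,z]))-[225,155])*5) for a,b,z in((0,.055,0),(0,-.055,0),(.14,0,.022),(.05,.095,.035),(.05,-.095,.035),(.25,.095,.035),(.25,-.095,.035))])
E
```

```text
-3 [array([306., 491.]), array([492., 479.]), array([383., 246.]), array([232., 403.]), array([559., 382.]), array([213.,  73.]), array([528.,  53.])]
0 [array([307., 496.]), array([491., 474.]), array([371., 247.]), array([228., 412.]), array([554., 374.]), array([191.,  83.]), array([506.,  47.])]
3 [array([308., 501.]), array([491., 469.]), array([359., 249.]), array([225., 422.]), array([548., 367.]), array([171.,  94.]), array([483.,  42.])]
```

View pics/c.png

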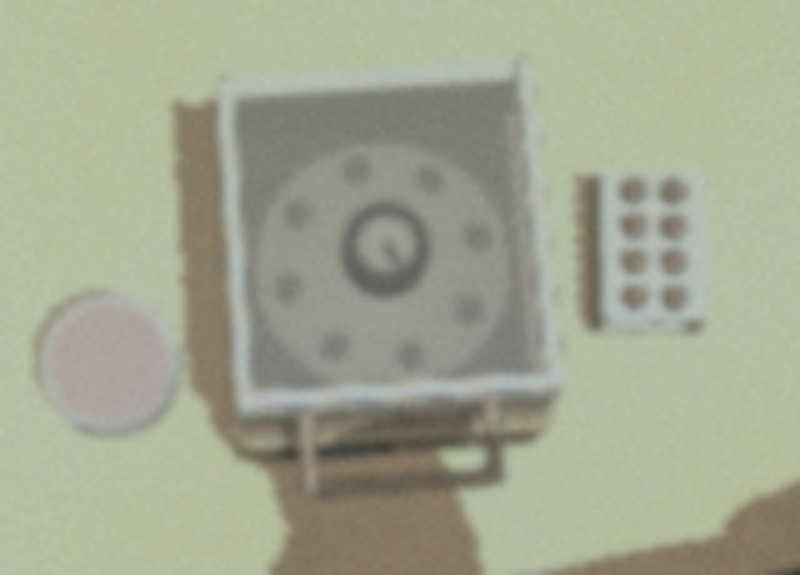

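```bash
cat >> h.py <<'E'
from scipy.spatial.transform import Rotation as Ro
np.set_printoptions(precision=4,suppress=True)
def goal(P,R):
    s=env.observe(); R0=np.array(s["tool_rot"])
    rv=Ro.from_matrix(R0.T@R).as_rotvec(degrees=True); t=R0.T@(np.array(P)-s["position"])*100
    print("rv",np.round(rv,1),"cm",np.round(t,1)," rows by rot",round(np.linalg.norm(rv)/8.59,1),"by shift",round(np.linalg.norm(t)/5,1))
def Rt(zdir,ydir):
    z=np.array(zdir,float);z/=np.linalg.norm(z);y=np.array(ydir,float);y-=z*(y@z);y/=np.linalg.norm(y)
    return np.c_[np.cross(y,z),y,z]
def st():
    s=env.observe(); print(s["time_s"],"p",np.array(s["position"]),"q",np.array(s["q"]),"F",np.array(s["ft_force"]),"w",s["grip_width"],s["gripper_force"]); print(np.array(s["tool_rot"]))
E
python3 - <<'E'
from h import *
st()
a=np.radians(45); y=np.radians(-2)
d=[np.cos(a)*np.cos(y),np.cos(a)*np.sin(y),-np.sin(a)]
for yd in ((0,1,0),(0,-1,0),(np.sin(a),0,np.cos(a)),(-np.sin(a),0,-np.cos(a))): goal([.36,-.037,.2],Rt(d,yd))
E
```

```text
1.15 p [ 0.2431 -0.4933  0.2313] q [-76.1072  21.8045  74.3371   0.0003  83.8559 -12.3346] F [-0.1038  0.1655  0.9812] w 0.08540040411223988 0.0
[[ 0.897   0.4419  0.    ]
 [ 0.4419 -0.897  -0.    ]
 [-0.      0.     -1.    ]]
rv [ -58.8  -15.6 -142.8] cm [ 30.7 -35.8   3.1]  rows by rot 18.1 by shift 9.4
rv [-11.6  43.9  25.4] cm [ 30.7 -35.8   3.1]  rows by rot 6.1 by shift 9.4
rv [-40.9  23.8 -59.8] cm [ 30.7 -35.8   3.1]  rows by rot 8.9 by shift 9.4
rv [ 26.8  46.2 109.8] cm [ 30.7 -35.8   3.1]  rows by rot 14.2 by shift 9.4
```

Call:
move_arm([
  [-2, 7, 4, 4.5, -5, 0, -1],
  [-4, 14, 8, 8, -9, 0.5, -1],
  [-5, 20, 12, 12, -14, 1, -1],
  [-7, 27, 16, 16, -19, 1.5, -1],
  [-8, 32, 19, 19, -22, 2, -1],
])

```text
time_s: 1.65
position: [0.3053, -0.2502, 0.2153]
tool_rot: [[0.832, 0.1, 0.545], [0.106, -0.994, 0.021], [0.544, 0.04, -0.838]]
ft_force: [1.1, -0.4, 0.0]
grip_width: 0.0122
gripper_force: 0.0
```

```bash
python3 - <<'E'
from h import *
st()
y=np.radians(-2)
for a in (45,30):
  a=np.radians(a);d=[np.cos(a)*np.cos(y),np.cos(a)*np.sin(y),-np.sin(a)]
  goal([.36,-.037,.2],Rt(d,(0,-1,0)))
E
```

```text
1.65 p [ 0.3053 -0.2502  0.2153] q [-79.8998   0.1518 113.7194  36.2889  65.9384 -11.5033] F [ 1.1221 -0.3972  0.0261] w 0.012167122360917437 0.0
[[ 0.8323  0.1002  0.5452]
 [ 0.1059 -0.9942  0.0209]
 [ 0.5441  0.0403 -0.838 ]]
rv [-3.2 11.8  6.1] cm [  6.  -20.7   4.7]  rows by rot 1.6 by shift 4.4
rv [-4.3 26.8  6.1] cm [  6.  -20.7   4.7]  rows by rot 3.2 by shift 4.4
```

Call:
move_arm([
  [-1, 3, 1, 1.2, -4.2, 1, -1],
  [-2, 6, 3, 2.4, -8.4, 1.9, -1],
  [-2, 9, 4, 3.6, -12.6, 2.8, -1],
  [-3, 12, 6, 4.8, -17, 3.8, -1],
  [-3, 12, 6, 6, -20.7, 4.7, -1],
])

```text
time_s: 2.15
position: [0.3557, -0.0449, 0.1994]
tool_rot: [[0.708, -0.012, 0.706], [0.001, -1.0, -0.018], [0.706, 0.014, -0.708]]
ft_force: [1.0, -1.5, 0.0]
grip_width: -0.0
gripper_force: 0.0
```

```bash
python3 - <<'E'
from h import *
st()
y=np.radians(-2)
for a in (45,30):
  a=np.radians(a);d=[np.cos(a)*np.cos(y),np.cos(a)*np.sin(y),-np.sin(a)]
  goal([.36,-.037,.2],Rt(d,(0,-1,0)))
p=env.get_image("wrist"); save(p,"w1.png")
for k in ("hood_bar","nut_center","hood_hinge"):
  print(k,env.tip_of(k,p)[:2])
E
```

```text
2.15 p [ 0.3557 -0.0449  0.1994] q [-54.1628 -11.4726 133.8142  56.6643  42.2277  -2.3974] F [ 1.0065 -1.5183  0.031 ] w -5.026865075976127e-06 0.0
[[ 0.7083 -0.012   0.7058]
 [ 0.0012 -0.9998 -0.0182]
 [ 0.7059  0.0138 -0.7082]]
rv [-0.4  0.1  0.1] cm [ 0.3 -0.8  0.2]  rows by rot 0.0 by shift 0.2
rv [-0.7 15.1  0.4] cm [ 0.3 -0.8  0.2]  rows by rot 1.8 by shift 0.2
hood_bar [{'pixel': [270.8, 189.1], 'conf': 0.82}]
nut_center []
hood_hinge []
```

```bash
python3 - <<'E'
from h import *
p=env.get_image("wrist")
r=env.tip_of("hood_bar",p)[0]["pixel"]; print(r, at_z(p,r,.15), ray(p,r))
print(proj(p,np.array(env.observe()["position"])))
save(p,"w2.png")
E
```

```text
[267.4, 192.3] [ 0.43   -0.0375  0.15  ] (array([ 0.3066, -0.044 ,  0.351 ]), array([ 0.5242,  0.0277, -0.8537]))
[285.1792 261.1871]
```

View pics/w1.png

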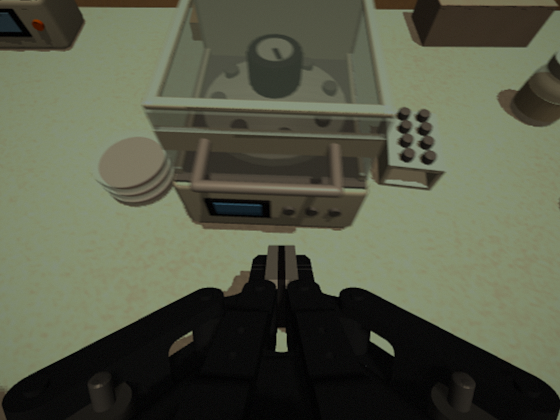

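The wrist view shows the bar centred at (267,190), which puts it at (0.430, -0.038, 0.150). The closed fingers can go in underneath it.

Call:
move_arm([
  [0, 0, 0, -0.6, -0.5, 3, -1],
  [0, 0, 0, -0.6, -0.5, 6, -1],
  [0, 0, 0, -0.6, -0.5, 8, -1],
  [0, 0, 0, -0.6, -0.5, 10, -1],
  [0, 0, 0, -0.6, -0.5, 10.2, -1],
])

```text
time_s: 2.95
position: [0.4258, -0.0465, 0.1223]
tool_rot: [[0.71, -0.012, 0.704], [0.001, -1.0, -0.019], [0.704, 0.014, -0.71]]
ft_force: [-0.2, 0.7, 0.1]
grip_width: 0.0
gripper_force: 0.0
```

```bash
python3 - <<'E'
from h import *
st()
p=env.get_image("wrist"); save(p,"w3.png")
E
```

```text
2.95 p [ 0.4258 -0.0465  0.1223] q [-37.967   12.1442 134.7365 101.6992  25.2946 -41.7004] F [-0.1896  0.6836  0.0788] w 9.080749448498115e-06 0.0
[[ 0.71   -0.0125  0.7041]
 [ 0.0009 -0.9998 -0.0187]
 [ 0.7042  0.0139 -0.7099]]
```

View pics/w3.png

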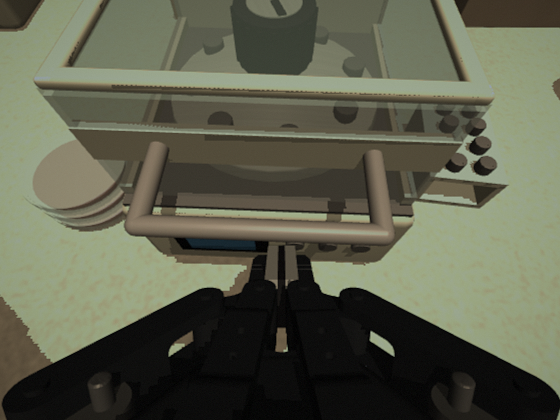

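The bar is at about row 228 and the fingertips are below and behind it as intended, so I'll lift along the arc.

Call:
move_arm([
  [0, 0, 0, 1, -0.3, 0, -1],
  [0, 0, 0, 2.2, -0.5, -0.9, -1],
  [0, 0, 0, 4.4, -0.5, -2, -1],
  [0, 0, 0, 6.8, -0.5, -2.8, -1],
  [0, 0, 0, 9.2, -0.5, -3.4, -1],
])

```text
time_s: 3.5
position: [0.4602, -0.039, 0.2038]
tool_rot: [[0.709, -0.009, 0.706], [0.004, -1.0, -0.016], [0.706, 0.014, -0.708]]
ft_force: [-0.3, 0.4, -0.4]
grip_width: 0.0002
gripper_force: 0.5
```

```bash
python3 - <<'E'
from h import *
st()
p=env.get_image("wrist"); save(p,"w4.png")
E
```

```text
3.5 p [ 0.4602 -0.039   0.2038] q [-31.8852   2.1843 121.5727  54.9917  25.9879  14.083 ] F [-0.3194  0.4159 -0.4413] w 0.00021345543004090928 0.5483695864677429
[[ 0.7086 -0.0089  0.7055]
 [ 0.0035 -0.9999 -0.0162]
 [ 0.7056  0.014  -0.7085]]
```

View pics/w4.png

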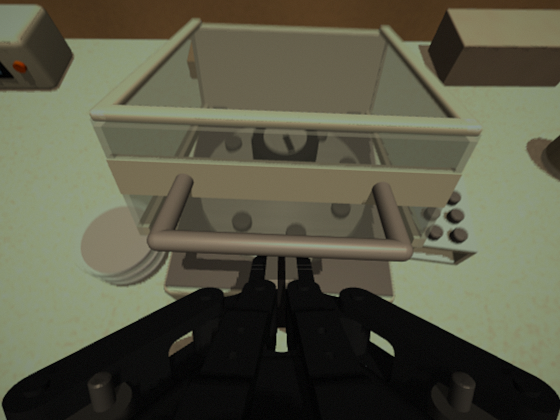

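The hood is up about 0.4 rad and the bar, at (285,245), rests on the fingertips. I'll carry on past over-centre.

Call:
move_arm([
  [0, 0, 0, 2.5, 0, -0.4, -1],
  [0, 0, 0, 5, 0, -0.6, -1],
  [0, 0, 0, 7.4, 0, -0.4, -1],
  [0, 0, 0, 9.9, 0, 0, -1],
  [0, 0, 0, 12.3, 0, 0.6, -1],
])

```text
time_s: 4.05
position: [0.5523, -0.0388, 0.2867]
tool_rot: [[0.707, -0.008, 0.707], [0.005, -1.0, -0.016], [0.707, 0.015, -0.707]]
ft_force: [-0.3, -0.3, 0.6]
grip_width: -0.0
gripper_force: 0.2
```

Call:
move_arm([
  [0, 0, 0, 1.5, 0, 0.5, -1],
  [0, 0, 0, 3, 0, 1, -1],
  [0, 0, 0, 4, 0, 1.6, -1],
  [0, 0, 0, 5, 0, 2, -1],
  [0, 0, 0, 5, 0, 2, -1],
])

```text
time_s: 4.55
position: [0.6021, -0.039, 0.3074]
tool_rot: [[0.707, -0.008, 0.707], [0.005, -1.0, -0.015], [0.707, 0.014, -0.707]]
ft_force: [-0.1, 0.3, 1.2]
grip_width: 0.0001
gripper_force: 0.0
```

```bash
python3 - <<'E'
from h import *
st()
p=env.get_image("scene"); save(p,"s2.png")
for k in ("hood_bar","nut_center"):
  print(k,env.tip_of(k,p)[:2])
E
```

```text
4.55 p [ 0.6021 -0.039   0.3074] q [-20.9498   8.7712  92.8412  23.1215  37.3904  55.8986] F [-0.0743  0.3004  1.1541] w 5.390986853360533e-05 0.0
[[ 0.7071 -0.0075  0.7071]
 [ 0.0048 -0.9999 -0.0154]
 [ 0.7071  0.0143 -0.707 ]]
hood_bar [{'pixel': [242.6, 130.8], 'conf': 0.77}]
nut_center []
```

View pics/s2.png

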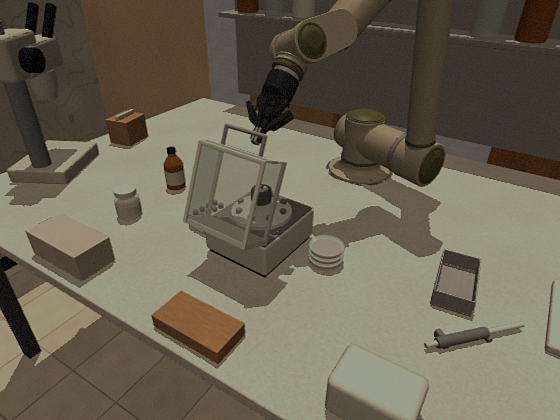

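The scene view shows the hood about vertical and standing on its own beyond the fingers. I'll back away and turn the tool downward.

Call:
move_arm([
  [0, 0, 0, -2.5, 0, -2.5, -1],
  [0, 0, 0, -5, 0, -5, -1],
  [0, -8, 0, -5, 0, -5, 0],
  [0, -16, 0, -5, 0, -5, 1],
  [0, -24, 0, -5, 0, -5, 1],
])

```text
time_s: 5.2
position: [0.5301, -0.0373, 0.3076]
tool_rot: [[0.935, -0.007, 0.353], [-0.002, -1.0, -0.016], [0.354, 0.014, -0.935]]
ft_force: [-0.0, 0.3, -0.3]
grip_width: 0.0434
gripper_force: 0.0
```

```bash
python3 - <<'E'
from h import *
st()
for yaw in (0,-60):
  c,s=np.cos(np.radians(yaw)),np.sin(np.radians(yaw))
  goal([.57,-.042,.28],np.c_[[c,s,0],[s,-c,0],[0,0,-1]])
p=env.get_image("scene"); f=K(p)
r=env.tip_of("hood_bar",p); print(r[:1])
# hood angle from bar pixel
H=np.array([.675,-.046,.1])
for th in (0,.8,1.2,1.5,1.7,1.9):
  a=th+.2013; print(th,proj(p,H+.25*np.array([-np.cos(a),0,np.sin(a)])))
p=env.get_image("top"); save(p,"t2.png")
for k in("nut_center","centrifuge","hood_hinge"):
  for r in env.tip_of(k,p)[:1]: print(k,r,at_z(p,r["pixel"],.156))
E
```

```text
5.2 p [ 0.5301 -0.0373  0.3076] q [-19.7962   8.2148  83.4636   6.4529  68.5784  69.1618] F [-0.0376  0.3247 -0.2654] w 0.04337715986378148 0.0
[[ 0.9354 -0.0073  0.3534]
 [-0.0018 -0.9999 -0.016 ]
 [ 0.3535  0.0144 -0.9353]]
rv [  0.9 -20.7  -0.3] cm [2.8 0.4 4. ]  rows by rot 2.4 by shift 1.0
rv [-10.  -19.2  59.1] cm [2.8 0.4 4. ]  rows by rot 7.3 by shift 1.0
[]
0 [287.8523 174.4541]
0.8 [265.4812 132.7606]
1.2 [241.8299 130.4947]
1.5 [220.156  140.9509]
1.7 [205.0678 154.203 ]
1.9 [190.5802 172.1254]
nut_center {'pixel': [300.7, 203.2], 'conf': 0.62} [ 0.5758 -0.041   0.156 ]
centrifuge {'pixel': [242.9, 227.8], 'conf': 0.38} [0.5214 0.1395 0.156 ]
hood_hinge {'pixel': [297.1, 173.5], 'conf': 0.63} [ 0.6697 -0.0418  0.156 ]
```

Call:
move_arm([
  [0, -8, 0, 1, 0.2, 1, 1],
  [0, -16, 0, 2, 0.3, 2.5, 1],
  [1, -20.7, 0, 2.8, 0.4, 4, 1],
  [1, -20.7, 0, 2.8, 0.4, 4, 1],
  [1, -20.7, 0, 2.8, 0.4, 4, 1],
])

```text
time_s: 6.0
position: [0.5716, -0.0411, 0.2787]
tool_rot: [[1.0, -0.001, 0.005], [-0.001, -1.0, 0.005], [0.005, -0.005, -1.0]]
ft_force: [-0.5, 0.6, 0.3]
grip_width: 0.0853
gripper_force: 0.0
```

```bash
python3 - <<'E'
from h import *
st()
p=env.get_image("scene"); print(env.tip_of("hood_bar",p)[:1])
p=env.get_image("wrist"); save(p,"w5.png")
for z in(.156,):
  for r in env.tip_of("nut_center",p)[:2]: print(r,at_z(p,r["pixel"],z))
for r in env.outline_of("rotor_nut",p)[:2]: print(r["conf"],r["bbox"])
E
```

```text
6.0 p [ 0.5716 -0.0411  0.2787] q [-16.1147  22.4745  65.4484   0.3671  91.87    73.9724] F [-0.4927  0.6339  0.3182] w 0.08528190269801433 0.0
[[ 1.     -0.0013  0.0052]
 [-0.0013 -1.      0.0051]
 [ 0.0052 -0.0052 -1.    ]]
[{'pixel': [186.9, 169.2], 'conf': 0.59}]
{'pixel': [285.2, 198.9], 'conf': 0.74} [ 0.5733 -0.0444  0.156 ]
0.91 [286.4, 201.1, 55.9, 68.4]
```

View pics/w5.png

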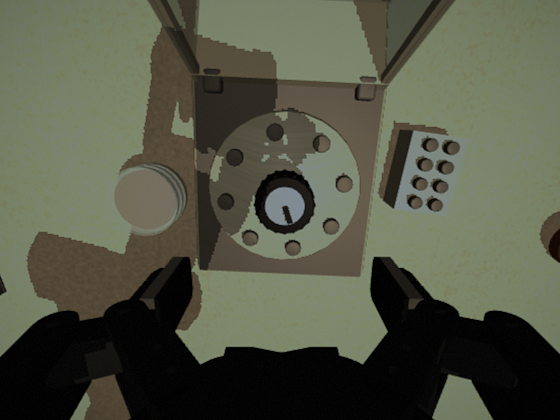

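The hood is wide open, and the white disc on top of the nut is at (285,205). Next I'll turn the wrist back for a full stroke.

Call:
move_arm([
  [0, 0, 8.5, 0, 0, 0, 1],
  [0, 0, 17, 0, 0, 0, 1],
  [0, 0, 25.5, 0, 0, 0, 1],
  [0, 0, 34, 0, 0, 0, 1],
  [0, 0, 42, 0, 0, 0, 1],
])

```text
time_s: 6.75
position: [0.5716, -0.041, 0.28]
tool_rot: [[0.738, -0.675, 0.006], [-0.675, -0.738, 0.004], [0.002, -0.007, -1.0]]
ft_force: [0.3, 0.9, -0.1]
grip_width: 0.0856
gripper_force: 0.0
```

Call:
move_arm([
  [0, 0, 8.5, 0, 0, 0, 1],
  [0, 0, 17, 0, 0, 0, 1],
  [0, 0, 25.5, 0, 0, 0, 1],
  [0, 0, 33, 0, 0, 0, 1],
  [0, 0, 33, 0, 0, 0, 1],
])

```text
time_s: 7.25
position: [0.5717, -0.041, 0.28]
tool_rot: [[0.256, -0.967, 0.006], [-0.967, -0.256, 0.004], [-0.003, -0.007, -1.0]]
ft_force: [0.3, -0.4, 0.6]
grip_width: 0.0853
gripper_force: 0.0
```

```bash
python3 - <<'E'
from h import *
st()
p=env.get_image("wrist"); save(p,"w6.png")
for r in env.tip_of("nut_center",p)[:2]: print(r,at_z(p,r["pixel"],.156))
g=cv2.cvtColor(p["color"],cv2.COLOR_RGB2GRAY)
u,v=proj(p,np.array([.572,-.043,.173])).astype(int); print(u,v)
cc=cv2.HoughCircles(cv2.medianBlur(g,3)[v-50:v+50,u-50:u+50],cv2.HOUGH_GRADIENT,1,10,param1=80,param2=15,minRadius=14,maxRadius=38)
if cc is not None:
  for a,b,r in cc[0][:4]: print(a+u-50,b+v-50,r,at_z(p,(a+u-50,b+v-50),.173))
yaw=-75;c,s=np.cos(np.radians(yaw)),np.sin(np.radians(yaw))
goal([.572,-.043,.140],np.c_[[c,s,0],[s,-c,0],[0,0,-1]])
E
```

```text
7.25 p [ 0.5717 -0.041   0.28  ] q [-16.0846  22.4288  65.3165   0.3317  91.9932 149.0707] F [ 0.2642 -0.4223  0.6011] w 0.0852588194803662 0.0
[[ 0.2564 -0.9665  0.006 ]
 [-0.9666 -0.2564  0.0043]
 [-0.0026 -0.0069 -1.    ]]
{'pixel': [284.0, 193.5], 'conf': 0.69} [ 0.5714 -0.0475  0.156 ]
281 203
282.5 199.5 30.5 [ 0.5724 -0.0461  0.173 ]
283.5 189.5 24.0 [ 0.5738 -0.0548  0.173 ]
271.5 195.5 26.2 [ 0.5823 -0.0471  0.173 ]
279.5 209.5 27.3 [ 0.5726 -0.0369  0.173 ]
rv [-0.4  0.2  0.1] cm [ 0.2  0.1 14. ]  rows by rot 0.0 by shift 2.8
```

Call:
move_arm([
  [-0.4, 0.2, 0, 0.3, 0.05, 5, 1],
  [-0.4, 0.2, 0, 0.35, 0.05, 9, 1],
  [-0.4, 0.2, 0, 0.35, 0.05, 12, 1],
  [-0.4, 0.2, 0, 0.35, 0.05, 14, 1],
  [-0.4, 0.2, 0, 0.35, 0.05, 14.2, 1],
])

```text
time_s: 7.85
position: [0.572, -0.0437, 0.1351]
tool_rot: [[0.26, -0.966, -0.006], [-0.966, -0.26, 0.001], [-0.002, 0.005, -1.0]]
ft_force: [0.1, 0.1, 0.3]
grip_width: 0.0853
gripper_force: 0.0
```

Call:
move_arm([
  [0, 0, 0, 0, 0, 0, -1],
  [0, 0, 0, 0, 0, 0, -1],
  [0, 0, 0, 0, 0, 0, -1],
  [0, 0, 0, 0, 0, 0, -1],
  [0, 0, 0, 0, 0, 0, -1],
], squeeze=60)

```text
time_s: 8.35
position: [0.5719, -0.0446, 0.1397]
tool_rot: [[0.258, -0.966, -0.002], [-0.966, -0.258, -0.003], [0.002, 0.003, -1.0]]
ft_force: [-12.3, -3.4, 13.4]
grip_width: 0.0508
gripper_force: 60.4
```

```bash
python3 - <<'E'
from h import *
st()
E
```

```text
8.35 p [ 0.5719 -0.0446  0.1397] q [-16.1907  28.7642  78.7321  -0.1939  72.5884 148.9052] F [-12.2728  -3.4468  13.4412] w 0.050840373838499285 60.40391743183136
[[ 0.2582 -0.9661 -0.0023]
 [-0.9661 -0.2582 -0.0027]
 [ 0.002   0.0029 -1.    ]]
```

Call:
move_arm([
  [0, 0, 0, 0, 0.15, -0.15, -1],
  [0, 0, -8, 0, 0.15, -0.17, -1],
  [0, 0, -16, 0, 0.15, -0.2, -1],
  [0, 0, -24, 0, 0.15, -0.22, -1],
  [0, 0, -32, 0, 0.15, -0.24, -1],
])

```text
time_s: 8.85
position: [0.5724, -0.0442, 0.141]
tool_rot: [[0.734, -0.679, 0.002], [-0.679, -0.734, -0.001], [0.002, -0.001, -1.0]]
ft_force: [0.8, 0.5, 0.9]
grip_width: 0.0503
gripper_force: 63.9
```

```bash
python3 - <<'E'
from h import *
st(); print(env.observe()["wrist_torque"])
E
```

```text
8.85 p [ 0.5724 -0.0442  0.141 ] q [-16.2236  28.6338  78.7286  -0.0127  72.5331 116.5184] F [0.7583 0.4711 0.9281] w 0.050300276167894224 63.94755005836487
[[ 0.7345 -0.6786  0.0017]
 [-0.6786 -0.7345 -0.0007]
 [ 0.0017 -0.0006 -1.    ]]
[ 0.2782 -0.1522 -0.1627]
```

Call:
move_arm([
  [0, 0, -8.4, 0, 0, -0.02, -1],
  [0, 0, -16.8, 0, 0, -0.05, -1],
  [0, 0, -25.2, 0, 0, -0.07, -1],
  [0, 0, -33.6, 0, 0, -0.09, -1],
  [0, 0, -42, 0, 0, -0.12, -1],
])

```text
time_s: 9.35
position: [0.5727, -0.0434, 0.1422]
tool_rot: [[1.0, -0.012, 0.002], [-0.012, -1.0, 0.001], [0.002, -0.001, -1.0]]
ft_force: [2.5, 6.4, 0.5]
grip_width: 0.0506
gripper_force: 64.1
```

Call:
move_arm([
  [0, 0, -8.4, 0, 0, -0.02, -1],
  [0, 0, -16.8, 0, 0, -0.05, -1],
  [0, 0, -25.2, 0, 0, -0.07, -1],
  [0, 0, -33.6, 0, 0, -0.09, -1],
  [0, 0, -42, 0, 0, -0.12, -1],
])

```text
time_s: 9.85
position: [0.5723, -0.0425, 0.1433]
tool_rot: [[0.751, 0.66, 0.001], [0.66, -0.751, 0.002], [0.003, -0.001, -1.0]]
ft_force: [0.8, 9.5, 2.1]
grip_width: 0.0506
gripper_force: 64.2
```

Call:
move_arm([
  [0, 0, -8.4, 0, 0, -0.02, -1],
  [0, 0, -16.8, 0, 0, -0.05, -1],
  [0, 0, -25.2, 0, 0, -0.07, -1],
  [0, 0, -33.6, 0, 0, -0.09, -1],
  [0, 0, -42, 0, 0, -0.12, -1],
])

```text
time_s: 10.35
position: [0.5715, -0.0421, 0.1444]
tool_rot: [[0.116, 0.993, -0.001], [0.993, -0.116, 0.003], [0.003, -0.001, -1.0]]
ft_force: [-2.6, 10.4, 3.2]
grip_width: 0.0504
gripper_force: 64.3
```

```bash
python3 - <<'E'
from h import *
st(); print(env.observe()["wrist_torque"])
E
```

```text
10.35 p [ 0.5715 -0.0421  0.1444] q [-16.1227  28.3969  78.5209   0.1655  73.1688  -9.4973] F [-2.567  10.4133  3.1921] w 0.050360245100551385 64.3261206150055
[[ 0.1162  0.9932 -0.0007]
 [ 0.9932 -0.1162  0.0031]
 [ 0.003  -0.001  -1.    ]]
[ 1.7844  0.4894 -0.1521]
```

Call:
move_arm([
  [0, 0, -8.4, 0.1, 0, 0, -1],
  [0, 0, -16.8, 0.1, 0, -0.03, -1],
  [0, 0, -25.2, 0.1, 0, -0.05, -1],
  [0, 0, -33.6, 0.1, 0, -0.08, -1],
  [0, 0, -42, 0.1, 0, -0.1, -1],
])

```text
time_s: 10.85
position: [0.5706, -0.0423, 0.1455]
tool_rot: [[-0.578, 0.816, -0.003], [0.816, 0.578, 0.001], [0.002, -0.002, -1.0]]
ft_force: [-9.0, 4.1, 6.0]
grip_width: 0.0502
gripper_force: 64.6
```

Call:
move_arm([
  [0, 0, -8.4, 0, 0, -0.02, -1],
  [0, 0, -16.8, 0, 0, -0.05, -1],
  [0, 0, -25.2, 0, 0, -0.07, -1],
  [0, 0, -33.6, 0, 0, -0.09, -1],
  [0, 0, -42, 0, 0, -0.12, -1],
])

```text
time_s: 11.35
position: [0.5702, -0.043, 0.1467]
tool_rot: [[-0.976, 0.22, -0.004], [0.22, 0.976, -0.001], [0.004, -0.001, -1.0]]
ft_force: [-10.9, 0.6, 6.1]
grip_width: 0.0507
gripper_force: 64.7
```

Call:
move_arm([
  [0, 0, -8.4, 0, 0, -0.02, -1],
  [0, 0, -16.8, 0, 0, -0.05, -1],
  [0, 0, -25.2, 0, 0, -0.07, -1],
  [0, 0, -33.6, 0, 0, -0.09, -1],
  [0, 0, -42, 0, 0, -0.12, -1],
])

```text
time_s: 11.85
position: [0.5703, -0.0439, 0.1479]
tool_rot: [[-0.872, -0.489, -0.004], [-0.489, 0.872, -0.002], [0.004, 0.0, -1.0]]
ft_force: [-10.5, -3.9, 5.0]
grip_width: 0.0505
gripper_force: 64.7
```

Call:
move_arm([
  [0, 0, -8.4, 0, 0, -0.02, -1],
  [0, 0, -16.8, 0, 0, -0.05, -1],
  [0, 0, -16.8, 0, 0, -0.05, -1],
  [0, 0, -16.8, 0, 0, -0.05, 1],
  [0, 0, -16.8, 0, 0, -0.05, 1],
])

```text
time_s: 12.35
position: [0.5723, -0.0434, 0.148]
tool_rot: [[-0.698, -0.716, 0.001], [-0.716, 0.698, -0.001], [0.0, -0.001, -1.0]]
ft_force: [-0.3, 0.2, 0.2]
grip_width: 0.0776
gripper_force: 0.0
```

```bash
python3 - <<'E'
from h import *
st(); print(env.observe()["wrist_torque"])
E
```

```text
12.35 p [ 0.5723 -0.0434  0.148 ] q [ -16.1293   28.2277   78.1575   -0.0381   73.5585 -151.8456] F [-0.3394  0.1655  0.1693] w 0.07756794740073089 0.0
[[-0.6981 -0.716   0.0008]
 [-0.716   0.6981 -0.0009]
 [ 0.0001 -0.0012 -1.    ]]
[-0.0171 -0.057   0.0444]
```

Call:
move_arm([
  [0, 0, 8.4, 0.14, 0.14, 0, 1],
  [0, 0, 16.8, 0.14, 0.14, 0, 1],
  [0, 0, 25.2, 0.14, 0.14, 0, 1],
  [0, 0, 33.6, 0.14, 0.14, 0, 1],
  [0, 0, 42, 0.14, 0.14, 0, 1],
])

```text
time_s: 12.85
position: [0.5703, -0.0433, 0.1477]
tool_rot: [[-0.998, -0.059, 0.0], [-0.059, 0.998, -0.001], [-0.0, -0.001, -1.0]]
ft_force: [-0.1, 0.1, 0.5]
grip_width: 0.0854
gripper_force: 0.0
```

Call:
move_arm([
  [0, 0, 8.4, 0, 0, 0, 1],
  [0, 0, 16.8, 0, 0, 0, 1],
  [0, 0, 25.2, 0, 0, 0, 1],
  [0, 0, 33.6, 0, 0, 0, 1],
  [0, 0, 42, 0, 0, 0, 1],
])

```text
time_s: 13.35
position: [0.5703, -0.0433, 0.1477]
tool_rot: [[-0.781, 0.624, 0.0], [0.624, 0.781, -0.001], [-0.001, -0.0, -1.0]]
ft_force: [-0.3, -0.3, 0.3]
grip_width: 0.0855
gripper_force: 0.0
```

Call:
move_arm([
  [0, 0, 8.4, 0, 0, 0, 1],
  [0, 0, 16.8, 0, 0, 0, 1],
  [0, 0, 25.2, 0, 0, 0, 1],
  [0, 0, 33.6, 0, 0, 0, 1],
  [0, 0, 42, 0, 0, 0, 1],
])

```text
time_s: 13.85
position: [0.5703, -0.0433, 0.1477]
tool_rot: [[-0.163, 0.987, 0.0], [0.987, 0.163, -0.001], [-0.001, 0.0, -1.0]]
ft_force: [0.5, -0.7, 0.4]
grip_width: 0.0856
gripper_force: 0.0
```

Call:
move_arm([
  [0, 0, 8.4, 0, 0, 0, 1],
  [0, 0, 16.8, 0, 0, 0, 1],
  [0, 0, 25.2, 0, 0, 0, 1],
  [0, 0, 33.6, 0, 0, 0, 1],
  [0, 0, 42, 0, 0, 0, 1],
])

```text
time_s: 14.35
position: [0.5703, -0.0432, 0.1477]
tool_rot: [[0.539, 0.842, 0.0], [0.842, -0.539, -0.001], [-0.0, 0.0, -1.0]]
ft_force: [0.6, -0.1, 0.1]
grip_width: 0.0856
gripper_force: 0.0
```

Call:
move_arm([
  [0, 0, 8.4, 0, 0, 0, 1],
  [0, 0, 16.8, 0, 0, 0, 1],
  [0, 0, 25.2, 0, 0, 0, 1],
  [0, 0, 33.6, 0, 0, 0, 1],
  [0, 0, 42, 0, 0, 0, 1],
])

```text
time_s: 14.85
position: [0.5703, -0.0433, 0.1477]
tool_rot: [[0.964, 0.265, 0.0], [0.265, -0.964, -0.001], [0.0, 0.001, -1.0]]
ft_force: [0.7, -1.0, 0.1]
grip_width: 0.0854
gripper_force: 0.0
```

Call:
move_arm([
  [0, 0, 8.4, 0, 0, 0, 1],
  [0, 0, 16.8, 0, 0, 0, 1],
  [0, 0, 25.2, 0, 0, 0, 1],
  [0, 0, 33.6, 0, 0, 0, 1],
  [0, 0, 42, 0, 0, 0, 1],
])

```text
time_s: 15.35
position: [0.5703, -0.0433, 0.1477]
tool_rot: [[0.894, -0.448, 0.0], [-0.448, -0.894, -0.001], [0.0, 0.001, -1.0]]
ft_force: [0.7, -0.4, -0.0]
grip_width: 0.0857
gripper_force: 0.0
```

Call:
move_arm([
  [0, 0, 0, 0, 0, 0, -1],
  [0, 0, 0, 0, 0, 0, -1],
  [0, 0, 0, 0, 0, 0, -1],
  [0, 0, 0, 0, 0, 0, -1],
  [0, 0, 0, 0, 0, 0, -1],
])

```text
time_s: 15.85
position: [0.5703, -0.0429, 0.148]
tool_rot: [[0.898, -0.441, 0.0], [-0.441, -0.898, -0.0], [0.001, -0.0, -1.0]]
ft_force: [1.1, 3.6, 6.5]
grip_width: 0.0504
gripper_force: 61.6
```

```bash
python3 - <<'E'
from h import *
st(); print(env.observe()["wrist_torque"])
E
```

```text
15.85 p [ 0.5703 -0.0429  0.148 ] q [-16.1613  28.054   78.493    0.0007  73.4236 100.0003] F [1.0748 3.5861 6.5148] w 0.05044008688017347 61.59249544143677
[[ 0.8976 -0.4409  0.0005]
 [-0.4409 -0.8976 -0.0001]
 [ 0.0005 -0.0001 -1.    ]]
[0.5858 0.0104 0.0495]
```

Call:
move_arm([
  [0, 0, -8.4, 0, 0, -0.05, -1],
  [0, 0, -16.8, 0, 0, -0.08, -1],
  [0, 0, -25.2, 0, 0, -0.1, -1],
  [0, 0, -33.6, 0, 0, -0.13, -1],
  [0, 0, -42, 0, 0, -0.15, -1],
])

```text
time_s: 16.35
position: [0.5702, -0.0437, 0.1492]
tool_rot: [[0.961, 0.278, 0.0], [0.278, -0.961, -0.001], [-0.0, 0.001, -1.0]]
ft_force: [0.4, -0.5, 4.1]
grip_width: 0.0507
gripper_force: 61.6
```

Call:
move_arm([
  [0, 0, -8.4, 0, 0, -0.02, -1],
  [0, 0, -16.8, 0, 0, -0.05, -1],
  [0, 0, -25.2, 0, 0, -0.07, -1],
  [0, 0, -33.6, 0, 0, -0.09, -1],
  [0, 0, -42, 0, 0, -0.12, -1],
])

```text
time_s: 16.85
position: [0.5707, -0.0442, 0.1504]
tool_rot: [[0.528, 0.849, 0.001], [0.849, -0.528, -0.002], [-0.001, 0.002, -1.0]]
ft_force: [2.9, -2.5, 0.7]
grip_width: 0.051
gripper_force: 61.9
```

Call:
move_arm([
  [0, 0, -8.4, 0, 0, -0.02, -1],
  [0, 0, -16.8, 0, 0, -0.05, -1],
  [0, 0, -25.2, 0, 0, -0.07, -1],
  [0, 0, -33.6, 0, 0, -0.09, -1],
  [0, 0, -42, 0, 0, -0.12, -1],
])

```text
time_s: 17.35
position: [0.5715, -0.0443, 0.1517]
tool_rot: [[-0.176, 0.984, 0.003], [0.984, 0.176, -0.002], [-0.003, 0.003, -1.0]]
ft_force: [7.4, -2.1, -0.4]
grip_width: 0.0505
gripper_force: 62.2
```

Call:
move_arm([
  [0, 0, -8.4, 0, 0, -0.02, -1],
  [0, 0, -16.8, 0, 0, -0.05, -1],
  [0, 0, -25.2, 0, 0, -0.07, -1],
  [0, 0, -33.6, 0, 0, -0.09, -1],
  [0, 0, -42, 0, 0, -0.12, -1],
])

```text
time_s: 17.85
position: [0.572, -0.0439, 0.1529]
tool_rot: [[-0.789, 0.614, 0.005], [0.614, 0.789, -0.002], [-0.005, 0.002, -1.0]]
ft_force: [10.1, 1.1, -1.2]
grip_width: 0.0504
gripper_force: 62.4
```

```bash
python3 - <<'E'
from h import *
st(); print(env.observe()["wrist_torque"])
E
```

```text
17.85 p [ 0.572  -0.0439  0.1529] q [-16.2024  27.8377  77.9753  -0.011   73.8981 -68.3193] F [10.0603  1.1133 -1.2358] w 0.050392484255253576 62.43798494338989
[[-0.7893  0.614   0.0048]
 [ 0.614   0.7893 -0.0016]
 [-0.0048  0.0017 -1.    ]]
[ 0.0587 -1.6159 -0.0953]
```

Call:
move_arm([
  [0, 0, -6, -0.1, 0.1, -0.02, -1],
  [0, 0, -12, -0.1, 0.1, -0.03, -1],
  [0, 0, -18, -0.1, 0.1, -0.05, -1],
  [0, 0, -24, -0.1, 0.1, -0.07, -1],
  [0, 0, -30, -0.1, 0.1, -0.08, -1],
], squeeze=35)

```text
time_s: 18.35
position: [0.5724, -0.0434, 0.1536]
tool_rot: [[-0.99, 0.139, 0.002], [0.139, 0.99, -0.001], [-0.002, -0.001, -1.0]]
ft_force: [3.9, 1.3, 2.5]
grip_width: 0.0507
gripper_force: 62.4
```

```bash
python3 - <<'E'
from h import *
st(); print(env.observe()["wrist_torque"])
E
```

```text
18.35 p [ 0.5724 -0.0434  0.1536] q [-16.1391  27.8915  77.7459  -0.0199  74.2396 -98.1665] F [3.8967 1.3083 2.4682] w 0.050660774367207666 62.41464614868164
[[-0.9903  0.1386  0.002 ]
 [ 0.1386  0.9903 -0.0009]
 [-0.0021 -0.0006 -1.    ]]
[ 0.2323 -0.6565 -0.1476]
```

Call:
move_arm([
  [0, 0, -5, 0, 0, -0.01, -1],
  [0, 0, -10, 0, 0, -0.03, -1],
  [0, 0, -15, 0, 0, -0.04, -1],
  [0, 0, -20, 0, 0, -0.06, -1],
  [0, 0, -20, 0, 0, -0.06, -1],
])

```text
time_s: 18.85
position: [0.5723, -0.043, 0.1541]
tool_rot: [[-0.979, -0.206, 0.002], [-0.206, 0.979, -0.0], [-0.002, -0.001, -1.0]]
ft_force: [4.5, 1.8, 1.7]
grip_width: 0.051
gripper_force: 62.6
```

```bash
python3 - <<'E'
from h import *
st(); print(env.observe()["wrist_torque"])
E
```

```text
18.85 p [ 0.5723 -0.043   0.1541] q [ -16.1194   27.8547   77.7064    0.0152   74.3353 -118.0195] F [4.5279 1.8251 1.6561] w 0.05099488543435325 62.56192445755005
[[-0.9785 -0.2061  0.0018]
 [-0.2061  0.9785 -0.0003]
 [-0.0017 -0.0006 -1.    ]]
[ 0.5093 -0.7457 -0.2098]
```

Call:
move_arm([
  [0, 0, -4, 0, 0, -0.01, -1],
  [0, 0, -8, 0, 0, -0.02, -1],
  [0, 0, -12, 0, 0, -0.03, -1],
  [0, 0, -16, 0, 0, -0.04, -1],
  [0, 0, -16, 0, 0, -0.04, -1],
])

```text
time_s: 19.35
position: [0.5709, -0.0435, 0.1541]
tool_rot: [[-0.886, -0.463, -0.002], [-0.463, 0.886, -0.0], [0.002, 0.001, -1.0]]
ft_force: [-1.5, -0.9, 0.9]
grip_width: 0.051
gripper_force: 62.8
```

```bash
python3 - <<'E'
from h import *
st(); print(env.observe()["wrist_torque"])
E
```

```text
19.35 p [ 0.5709 -0.0435  0.1541] q [ -16.1762   27.8248   77.7727   -0.0445   74.505  -133.7716] F [-1.4646 -0.8878  0.94  ] w 0.050989417120886796 62.802640199661255
[[-0.8861 -0.4634 -0.0019]
 [-0.4634  0.8861 -0.0002]
 [ 0.0018  0.0007 -1.    ]]
[-0.0377  0.369  -1.9531]
```

The torque has jumped to 1.95 N m, so the nut is at its upper stop. I'll relax the turn a little, open and withdraw.

Call:
move_arm([
  [0, 0, 3, 0, 0, 0, -1],
  [0, 0, 3, 0, 0, 0, -1],
  [0, 0, 3, 0, 0, 0, 1],
  [0, 0, 3, 0, 0, 0, 1],
  [0, 0, 3, 0, 0, 0, 1],
])

```text
time_s: 19.85
position: [0.5714, -0.0431, 0.1541]
tool_rot: [[-0.908, -0.419, -0.001], [-0.419, 0.908, -0.001], [0.001, -0.0, -1.0]]
ft_force: [-0.6, -0.2, -0.9]
grip_width: 0.0857
gripper_force: 0.0
```

Call:
move_arm([
  [0, 0, 0, 0, 0, 0, 1],
  [0, 0, 0, 0, 0, -3, 1],
  [0, 0, 0, 0, 0, -7, 1],
  [0, 0, 0, 0, 0, -11, 1],
  [0, 0, 0, 0, 0, -14, 1],
])

```text
time_s: 20.35
position: [0.5715, -0.0431, 0.2968]
tool_rot: [[-0.908, -0.419, 0.001], [-0.419, 0.908, -0.001], [-0.001, -0.002, -1.0]]
ft_force: [1.4, -0.9, -0.0]
grip_width: 0.0856
gripper_force: 0.0
```

Call:
move_arm([
  [0, 0, 0, 4, 0, 0, 1],
  [0, 0, 0, 8, 0, 0, 1],
  [0, 0, 0, 8, 0, 0, 1],
  [0, 0, 0, 8, 0, 0, 1],
  [0, 0, 0, 8, 0, 0, 1],
])

```text
time_s: 20.85
position: [0.4994, -0.0764, 0.2942]
tool_rot: [[-0.908, -0.419, -0.001], [-0.419, 0.908, -0.001], [0.001, -0.0, -1.0]]
ft_force: [-0.9, -0.5, 0.9]
grip_width: 0.0857
gripper_force: 0.0
```

```bash
python3 - <<'E'
from h import *
st()
p=env.get_image("scene"); save(p,"s3.png"); print(env.tip_of("hood_bar",p)[:1])
p=env.get_image("wrist"); save(p,"w7.png")
s=cv2.imread("pics/s3.png")[100:300,150:360];w=cv2.imread("pics/w7.png")
cv2.imwrite("pics/f.png",np.hstack([cv2.resize(s,(360,343)),cv2.resize(w,(430,343))]))
E
```

```text
20.85 p [ 0.4994 -0.0764  0.2942] q [ -22.1184   15.0091   74.0369   -0.0501   90.9805 -136.8667] F [-0.9171 -0.4626  0.908 ] w 0.08566938453534695 0.0
[[-0.9082 -0.4186 -0.0008]
 [-0.4186  0.9082 -0.0006]
 [ 0.001  -0.0003 -1.    ]]
[{'pixel': [186.2, 172.6], 'conf': 0.57}]
```

View pics/f.png

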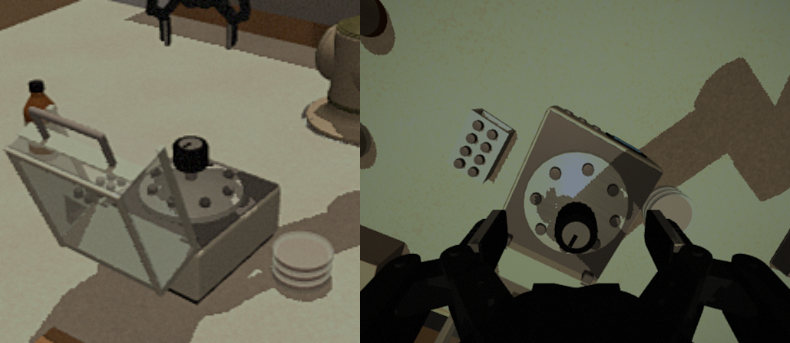

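The hood stands wide open with its bar at scene pixel (186,172), which is about 1.9 rad. The nut is visibly raised, the dishes and rack are undisturbed, and the gripper is clear, so I'm handing in.

```bash
python3 -c "
from rig import env
print(env.close_job())"
```

```text
the job is handed in; nothing more can be done
None
```

The job is handed in (no verdict came back): the hood stands open by itself at about 1.9 rad, the hand nut is unscrewed to its upper stop, the dishes and rack look undisturbed, and the gripper is open and clear of everything.

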